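Close a sensor unit in the lever press and rack it

TASK

Pull the hand-lever press all the way down so that it pushes the raised cover of the small unit in its nest fully shut, then ease the lever slowly back up to its rest without letting it fly up. Then take the unit out and lower it gently, cover up and pushed shut, in the empty place of the white rack, in line and square with the two finished units. The rack leaves room for fingers only at its ends, so on the way set it down on the mat, let go and take it again by its ends; leave the finished units, the tin and the spool where they are.

Things in the scene. Friction and masses are not known exactly. Their poses are not given: they have to be found in the camera images.
- press: White bench press, fixed; base plate 230 x 100 x 10 mm (its x from -80 to +150 mm). Origin on the table under the centre of the nest, z up. Two hinge posts (y +-18 to +-30 mm, 80 mm high) at x = 90 to 126 mm. The lever comes down towards press -x.
- nest (a point): Centre of the nest floor, 30 mm above the table over the press origin, axes as the press. Pedestal 30 mm wide (y). Dark end walls at both x ends, 26 mm high, 1.5 mm from the unit's ends: no room for fingers there. Low corner cheeks (12 mm high) leave the middle 40 mm of both long sides (+-y) free for fingers down to 10 mm above the table. With the lever up nothing is above it.
- lever (a joint): Press lever, rad: 0 = at rest, upright; grows as it is pulled over and down towards press -x; about 1.55 = level, with the cover pushed shut (hard stop 1.57). A spring drives it back to 0: about 3 N at the grip at rest, 8 N at the bottom; shutting the cover adds about 5 N. Let go when pulled over, it flies up (the last 0.25 rad is harmless); too fast back is above 2 rad/s.
- lever_grip (a point): Centre of the lever's grip: black freely turning sleeve, 20 mm diameter, 82 mm long, parallel to press y, on the -y side of the 14 mm lever rod (14 to 96 mm off the rod's centre line). 201 mm from the hinge axis; at rest at press (118, -55, 258) mm, lever down at press (-100, -55, 80) mm. It can be pinched from above across its diameter through the whole stroke.
- lever_hinge (a point): Point on the lever's hinge axis, which is parallel to press y; at press (100, 0, 58) mm.
- unit: Unit to be closed: aluminium case 56 (x) x 34 (y) x 22 (z) mm, on it a grey cover 56 x 34 x 6 mm that at first stands 5 mm proud on little legs (33 mm overall; 28 mm once shut). About 125 g. At first it lies loose in the press nest, length along press x. Origin: centre of its underside.
- cover (a joint): The unit's cover, m: 0 = raised, 0.005 = fully shut. Moves under about 10 N of push and stays where it is left.
- rack: Fixed low white rack: floor plate 110 (x) x 158 (y) mm, top 12 mm above the table, open at both x ends, a wall 8 mm thick, 42 mm high (from the table) at each y end, inner faces at y = +-71 mm. Origin on the table under its centre. Three places side by side along rack y at -44, 0, +44 mm, each for one unit with its length along rack x.
- empty_place: The free place of the rack (any of the three), marked by a flat pale 56 x 34 mm pad. Origin on the rack floor at the centre of the place; axes as the rack. A unit centred there has 10 mm free on each long side, too little for fingers; both ends are free.
- finished_a: Finished unit in the rack, 56 x 34 x 28 mm, length along rack x. Origin: centre of its underside.
- finished_b: The other finished unit in the rack, same as finished_a.
- tin: Round white tin, 64 mm diameter, 30 mm high, bystander. Origin: centre of its underside.
- spool: Steel solder spool standing on the mat, 60 mm diameter, 40 mm high, bystander. Origin: centre of its underside. The mat between the press and the rack is free.
Not all that is in view belongs to the job. Leave any red look-alike of the unit alone.

How it is judged:
On the way, in this order (a step that is already met when the one before it is completed fails the run):
1. the lever is pulled fully down with the unit in the nest, and the cover is shut (value of joint lever above 1.5 rad and value of joint cover above 0.004 m and distance between unit and press below 0.036 m), for 0.1 s.
2. the lever is back up at its rest, the unit still in the nest (value of joint lever below 0.08 rad and distance between unit and press below 0.036 m), for 0.1 s.
3. the unit stands on the mat, cover up, let go (height (world z) of unit below 0.006 m and angle between unit's own z axis and vertical below 0.15 rad and contact force between the fingers and unit below 0.1 N), for 0.1 s.
At the end, for the whole second after the job is handed in: The unit rests on the rack floor in the empty place: within 10 mm along rack x and 9 mm along rack y of its centre, underside within 4 mm of the floor, square within 0.15 rad, cover up (tilt under 0.1 rad) and shut (above 0.004 m); the lever is at rest (below 0.08 rad) (x of unit in the frame of empty_place between -0.01 and 0.01 m and y of unit in the frame of empty_place between -0.009 and 0.009 m and z of unit in the frame of empty_place between -0.004 and 0.004 m and angle between the x axis of unit and the x axis of empty_place, either way round below 0.15 rad and angle between unit's own z axis and vertical below 0.1 rad and value of joint cover above 0.004 m and value of joint lever below 0.08 rad and linear speed of unit below 0.02 m/s); the robot touches nothing.
It fails at once if the lever flies back: faster than 2 rad/s upwards while still more than 0.25 rad from rest (velocity of joint lever below -2 rad/s and value of joint lever above 0.25 rad).
It fails at once if the unit is dropped into its place: faster than 0.5 m/s within 15 mm of the rack floor (horizontal distance between unit and empty_place below 0.04 m and z of unit in the frame of empty_place below 0.015 m and linear speed of unit above 0.5 m/s).
It fails at once if a finished unit is pushed more than 10 mm (distance of any of finished_a, finished_b from where it was at the start of the episode above 0.01 m).
It fails at once if the tin or the spool is moved more than 20 mm (distance of any of tin, spool from where it was at the start of the episode above 0.02 m).
It also fails if it takes over 72 s, if anything falls off the work surface, if the arm or the gripper's body presses on something with over 40 N, if the wrist force passes 120 N, or if a joint passes its speed limit or range.

ROBOT

A 6-joint arm with a two-finger parallel gripper is mounted at the origin on the work surface. World frame = base frame: x ahead of the robot, y to its left, z up, the work surface at z = 0. Lengths are in m, angles in rad, forces in N, time in s.
With the tool pointing down it reaches from about 0.35 to 0.975 m from the base axis. Payload 7.1 kg.
Tool frame: the origin (TCP) lies midway between the tips of the shut fingers; the grasp point (between the pads) lies 19 mm behind it; z points along the fingers, y is the line along which they close (so a half turn about z gives the same grasp; the last joint's range is limited). The gripper opens to 88 mm and grips with 3 to 60 N. Pads are 20 mm wide; open, the fingers measure 115 mm over their backs; the gripper's body (75 mm by 178 mm) begins 61 mm behind the grasp point.
Start: joints at [1.254, 0.423, 1.63, -0, 1.089, -0.019], TCP at [0.183, 0.597, 0.223] pointing down, gripper open.
Joint ranges: [-3, 3], [-0.9, 2.11], [0.09, 2.58], [-1.31, 4.45], [0.11, 2.69], [-2.54, 2.54]. Speed limits (rad/s): [2.39, 2.39, 3.01, 3.14, 3.14, 3.14].

INTERFACE

Orientations are given as a unit quaternion [w, x, y, z].
In Python, from station import move_pose, movel, movej, command_gripper, wait, inverse_kinematics, read_camera, camera_info, MotionError, job_done, get_time, get_joint_pos, get_qvel, get_effort, get_tcp_pos, get_ee_rot, get_ft_force, get_ft_torque, get_grip_width, get_finger_force gives the robot as it stands. Calls block until the motion is done:
- move_pose(position, orientation): joint-space move of the TCP to a pose.
- movel(position, frame=None, v=0.15, until_force=None): straight line of the TCP; frame=None keeps the orientation; v is the mean speed in m/s. With until_force (N) it stops when the force on the tool has changed by that much, and returns True; else False.
- movej(angles): joint-space move.
- command_gripper(opening): opening from 0.0 (shut) to 1.0 (fully open); the grip force is fixed at half the most; returns when the fingers have stopped.
- wait(seconds).
- inverse_kinematics(position, orientation): joint angles nearest the present ones, or None.
- read_camera(name): name is "side" or "top"; returns the picture (400x640x3 uint8, red, green, blue); there is no depth.
- camera_info(name): a dict with "intrinsics" (3x3 intrinsics, pixels), "T" (4x4, takes a point from camera to world coordinates). Camera axes: x right, y up, looking along -z (the intrinsics and any distortion apply to the point x, -y, -z); pixel columns grow to the right and rows downward; lengths in m; the calibration is good to about 2 mm. A picture is of the moment at which its call begins. camera_info takes no time and is no camera call.
A pose or a line that the arm cannot do raises MotionError and nothing moves.
- job_done(): hands the job in; it is judged then, once.
Readings, each from a call of its own:
- get_time(): time.
- get_joint_pos(): joint angles.
- get_qvel(): joint speeds.
- get_effort(): joint torques, N m.
- get_tcp_pos(): TCP position.
- get_ee_rot(): TCP orientation.
- get_ft_force(): force on the tool from outside, world axes, zero at the start.
- get_ft_torque(): the same for the moment, N m.
- get_grip_width(): opening from 0.0 (shut) to 1.0 (fully open).
- get_finger_force(): force on a finger pad.
Only numpy, scipy, OpenCV 4.12 (cv2) and the standard library are available. Lean on these libraries where they do the work, as an engineer would, in place of code of your own. Each camera call takes 0.05 s, during which the arm holds its last target. There are 200 camera calls.

## Working session

There is one attempt and no reset: what is moved stays moved. The work goes in short steps, each a Python script; the robot and the scene stay as the last script left them, time stands still between calls to the robot, and variables do not carry over. Pictures are saved under pics/ and viewed, at most 10 in all, crops included, and the job is handed in when it is done.

```bash
mkdir -p pics; python3 - <<'E'
from station import *
import cv2,numpy as np
np.set_printoptions(precision=4,suppress=True)
for n in("top","side"):
    cv2.imwrite(f"pics/{n}0.png",read_camera(n)[:,:,::-1]); print(n,camera_info(n))
print(get_ee_rot(),get_time())
E
```

```text
top {'intrinsics': array([[497.913 ,   0.    , 317.4277],
       [  0.    , 497.913 , 202.2542],
       [  0.    ,   0.    ,   1.    ]]), 'T': array([[-0.0007,  0.9749, -0.2227,  0.2779],
       [-1.    , -0.0019, -0.0053,  0.0634],
       [-0.0056,  0.2227,  0.9749,  1.5529],
       [ 0.    ,  0.    ,  0.    ,  1.    ]])}
side {'intrinsics': array([[508.5871,   0.    , 314.7187],
       [  0.    , 508.5871, 194.9156],
       [  0.    ,   0.    ,   1.    ]]), 'T': array([[-0.9935,  0.0822, -0.0784,  0.4728],
       [-0.1135, -0.7516,  0.6498,  0.8604],
       [-0.0055,  0.6545,  0.756 ,  1.1312],
       [ 0.    ,  0.    ,  0.    ,  1.    ]])}
[-0.0001  0.1483  0.9889 -0.0007] 0.1
```

View pics/top0.png

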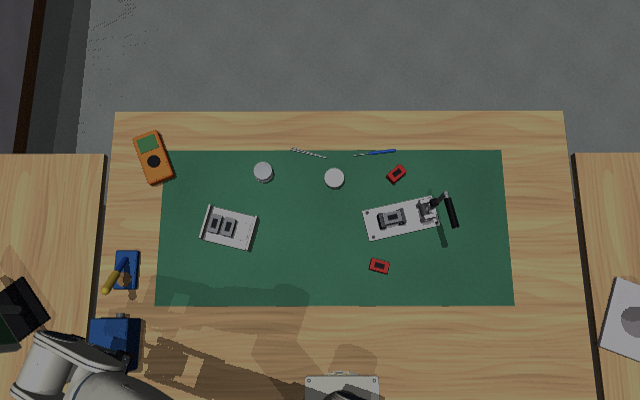

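View pics/side0.png

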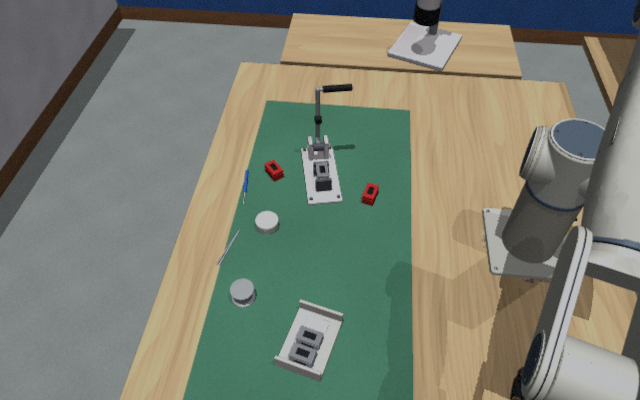

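The top view shows the press at about (400,218) with its lever and grip on the right at (451,210), and the rack at about (228,228) with its empty place on the right. The tin and spool are at (334,178) and (263,171).

```bash
cat > h.py <<'E'
from station import *
import cv2,numpy as np
np.set_printoptions(precision=4,suppress=True)
def ray(n,uv,z):
    c=camera_info(n);K,T=c["intrinsics"],c["T"]
    d=np.linalg.inv(K)@[uv[0],uv[1],1]; d=T[:3,:3]@[d[0],-d[1],-d[2]]
    return T[:3,3]+d*(z-T[2,3])/d[2]
def pix(n,p):
    c=camera_info(n);T=c["T"];q=T[:3,:3].T@(np.array(p)-T[:3,3]);q=c["intrinsics"]@[q[0],-q[1],-q[2]];return q[:2]/q[2]
E
python3 - <<'E'
from h import *
a=cv2.imread("pics/top0.png");b=cv2.imread("pics/side0.png")
f=lambda i,x,y,w,h,s:cv2.resize(i[y:y+h,x:x+w],None,fx=s,fy=s,interpolation=cv2.INTER_CUBIC)
cv2.imwrite("pics/c1.png",np.vstack([np.hstack([f(a,355,180,110,70,3.6),f(a,185,190,110,70,3.6)]),np.hstack([f(b,265,75,110,140,3.0)[:330],f(b,265,75,110,140,3)[:330]*0,])[:, :1][:0].reshape(0,792,3) if 0 else np.hstack([f(b,290,75,72,66,5.5)[:363,:396],f(b,265,290,90,90,4.4)[:363,:396]])]))
for n,i in(("top",a),("side",b)):
    hsv=cv2.cvtColor(i,cv2.COLOR_BGR2HSV); m=((hsv[...,1]<60)&(hsv[...,2]>120)).astype(np.uint8)
    cs,_=cv2.findContours(m,cv2.RETR_EXTERNAL,cv2.CHAIN_APPROX_NONE)
    for c in cs:
        if 150<cv2.contourArea(c)<6000:
            r=cv2.minAreaRect(c);u,v=r[0]
            if 150<u<520 and 100<v<380: print(n,r,cv2.contourArea(c)); print(np.array([ray(n,p,.012)[:2] for p in cv2.boxPoints(r)]).round(4).tolist())
E
```

```text
top ((230.32351684570312, 227.70587158203125), (44.626556396484375, 35.167667388916016), 14.03624439239502) 868.5
[[0.5117, 0.4251], [0.6209, 0.4034], [0.5856, 0.265], [0.4775, 0.2887]]
top ((399.6717224121094, 218.00831604003906), (30.933988571166992, 70.82982635498047), 77.24246978759766) 1695.5
[[0.6021, -0.0681], [0.6525, -0.2888], [0.5551, -0.3052], [0.506, -0.0875]]
top ((334.0000305175781, 177.0), (18.384777069091797, 18.384775161743164), 45.0) 267.0
[[0.7131, 0.0603], [0.7566, 0.0182], [0.7129, -0.0232], [0.6699, 0.0189]]
top ((262.5, 170.0), (16.0, 17.0), 90.0) 218.5
[[0.764, 0.277], [0.7638, 0.222], [0.7101, 0.2209], [0.7102, 0.2755]]
side ((307.6682434082031, 339.8802185058594), (51.70433807373047, 58.15758514404297), 19.855215072631836) 2616.5
[[0.6262, 0.3982], [0.6011, 0.2555], [0.4787, 0.2891], [0.512, 0.4261]]
side ((241.5, 292.5), (29.0, 23.0), 90.0) 418.5
[[0.7719, 0.2007], [0.7135, 0.1942], [0.6977, 0.2752], [0.7537, 0.2814]]
side ((266.5, 219.5), (19.0, 23.0), 90.0) 333.0
[[0.7509, -0.0268], [0.686, -0.0339], [0.6751, 0.0327], [0.7381, 0.0397]]
side ((495.0150146484375, 240.20077514648438), (27.11612892150879, 65.41828155517578), 2.8624050617218018) 926.0
[[0.1376, 0.113], [0.1073, -0.109], [0.0315, -0.1123], [0.0692, 0.1095]]
side ((321.23419189453125, 172.7955322265625), (60.78940963745117, 34.92158126831055), 82.56858825683594) 1534.5
[[0.6592, -0.3055], [0.5516, -0.3383], [0.5068, -0.0884], [0.6039, -0.0608]]
```

View pics/c1.png

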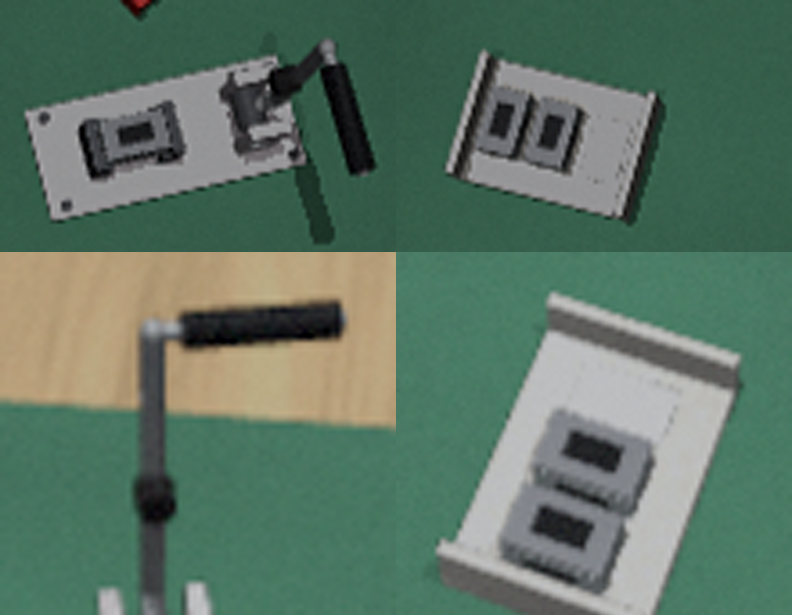

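The crops show the press plate corners clearly, and the grip along (343..)→ in both views. In the rack the two finished units are on the left, with the pad next to the right wall. I'll fit the rigid poses.

```bash
cat >> h.py <<'E'
def fit(L,W):
    L,W=np.array(L),np.array(W)[:,:2];l,w=L-L.mean(0),W-W.mean(0)
    a=np.arctan2((l[:,0]*w[:,1]-l[:,1]*w[:,0]).sum(),(l*w).sum());R=np.array([[np.cos(a),-np.sin(a)],[np.sin(a),np.cos(a)]])
    t=W.mean(0)-R@L.mean(0);return t,a,W-(L@R.T+t)
E
python3 - <<'E'
from h import *
T=lambda x,y:(x/3.6+355-.4,y/3.6+180-.4)
R=lambda x,y:((x-396)/3.6+185-.4,y/3.6+190-.4)
S=lambda x,y:((x-396)/4.4+265-.4,(y-252)/4.4+290-.4)
G=lambda x,y:(x/5.5+290-.4,(y-252)/5.5+75-.4)
L=[(-.08,.05),(-.08,-.05),(.15,-.05),(.15,.05)]
P=[ray("top",T(*p),.01) for p in((25,112),(52,220),(304,163),(277,55))]
t,a,r=fit(L,P);print("press",t,a,r*1e3)
print("unit window",ray("top",T(136,131),.063))
def tri(u,v):
    c=[camera_info(n) for n in("top","side")];A=[];o=[]
    for n,p in(("top",u),("side",v)):
        p0=camera_info(n)["T"][:3,3];d=ray(n,p,0)-p0;d/=np.linalg.norm(d);M=np.eye(3)-np.outer(d,d);A.append(M);o.append(M@p0)
    return np.linalg.lstsq(np.vstack(A),np.hstack(o),rcond=None)[0]
e1,e2=tri(T(328,70),G(184,332)),tri(T(363,170),G(340,322));print("grip",e1,e2,(e1+e2)/2)
c,s=np.cos(a),np.sin(a);M=np.array([[c,-s],[s,c]]);print("grip pred",t+M@[.118,-.055])
for nm,f,p in(("top",R,[(502,121),(550,132)]),("side",S,[(592,450),(561,527)])):print(nm,[ray(nm,f(*q),.04) for q in p])
# rack walls top left/right ends
w=[("top",R,(485,51),.042),("top",R,(447,172),.042),("side",S,(550,296),.042),("side",S,(738,358),.042),("side",S,(440,545),.042),("top",R,(657,93),.042),("top",R,(620,216),.042)]
for n,f,p,z in w:print(n,p,ray(n,f(*p),z))
for p in((582,365),(680,386),(645,440)):print("pad",ray("side",S(*p),.012))
for p in((591,112),(632,122),(585,180),(615,188)):print("padtop",ray("top",R(*p),.012))
E
python3 - <<'E'
import cv2
a=cv2.imread("pics/top0.png")[195:265,190:270];b=cv2.imread("pics/side0.png")[298:380,270:350]
import numpy as np
g=lambda i:np.clip(cv2.resize(i,(400,int(i.shape[0]*5)),interpolation=cv2.INTER_CUBIC).astype(float)*1.3-40,0,255)
A,B=g(a),g(b);h=min(len(A),len(B));cv2.imwrite("pics/c2.png",np.hstack([A[:h],B[:h]]))
E
```

```text
press [ 0.5724 -0.1556] -1.3507049228820638 [[-1.0479 -1.2014]
 [ 0.8109 -0.8141]
 [ 0.3926  2.6654]
 [-0.1557 -0.6499]]
unit window [ 0.5749 -0.1568  0.063 ]
grip [ 0.5822 -0.2708  0.2627] [ 0.5066 -0.2927  0.2589] [ 0.5444 -0.2817  0.2608]
grip pred [ 0.5445 -0.2827]
top [array([0.5577, 0.3912, 0.04  ]), array([0.5481, 0.3496, 0.04  ])]
side [array([0.5505, 0.3448, 0.04  ]), array([0.5611, 0.3881, 0.04  ])]
top (485, 51) [0.6189 0.4083 0.042 ]
top (447, 172) [0.5133 0.4357 0.042 ]
side (550, 296) [0.584 0.259 0.042]
side (738, 358) [0.479  0.2848 0.042 ]
side (440, 545) [0.6205 0.4052 0.042 ]
top (657, 93) [0.5816 0.2585 0.042 ]
top (620, 216) [0.4754 0.287  0.042 ]
pad [0.564  0.2827 0.012 ]
pad [0.5093 0.2892 0.012 ]
pad [0.5249 0.3227 0.012 ]
padtop [0.5708 0.3197 0.012 ]
padtop [0.5618 0.2835 0.012 ]
padtop [0.5108 0.3228 0.012 ]
padtop [0.5037 0.2966 0.012 ][ WARN:0@0.043] global loadsave.cpp:1063 imwrite_ Unsupported depth image for selected encoder is fallbacked to CV_8U.
```

View pics/c2.png

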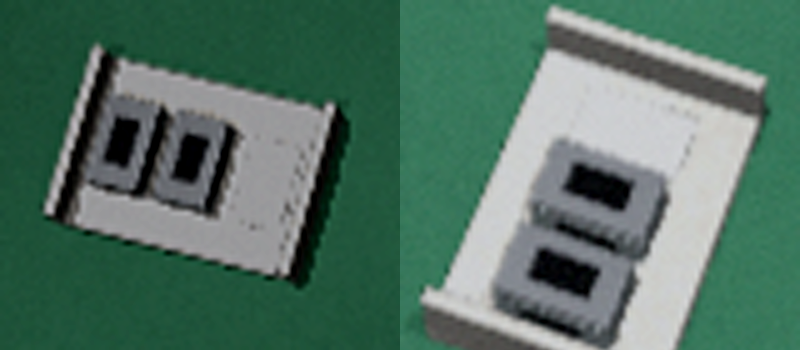

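The press and rack poses agree in both views: press (.573,-.156) at yaw −1.350, empty place (.538,.304) at yaw −0.243. The crop shows the pad between the finished unit and the right wall. I'll work the lever now.

```bash
cat >> h.py <<'E'
PT,PA=np.array([.573,-.156]),-1.350
ET,EA=np.array([.5383,.3043]),-.243
def quat(h): p=(h+np.pi/2)/2; return [0,np.cos(p),np.sin(p),0]
def press(x,y,z): c,s=np.cos(PA),np.sin(PA); return [PT[0]+c*x-s*y,PT[1]+s*x+c*y,z]
def arc(q):
    a=np.arctan2(.200,.018)+q; return press(.100+.2008*np.cos(a),-.055,.058+.2008*np.sin(a)-.019)
E
python3 - <<'E'
from h import *
q=quat(PA)
move_pose([.42,.1,.36],quat(PA+.5))
p=arc(0);move_pose([p[0],p[1],.35],q);print(get_joint_pos(),get_time())
command_gripper(.7)
movel(p,v=.1);f0=get_ft_force();command_gripper(0);print(get_grip_width()*88,get_ft_force(),get_time())
for a in np.linspace(0,1.50,11)[1:]:
    movel(arc(a),v=.12)
    print(round(a,2),get_ft_force(),get_grip_width()*88,get_tcp_pos()-arc(a))
print(get_time())
cv2.imwrite("pics/d.png",read_camera("side")[60:240,240:420,::-1])
E
```

```text
[-0.4969  0.2916  1.5223  0.0004  1.3278  0.8516] 3.6333
19.624494872044874 [-0.4445 -3.3467 -0.2901] 6.2333
0.15 [ 1.1156 -3.6962 -2.4556] 19.437334921907457 [-0.0001  0.0001 -0.0002]
0.3 [ 1.7931 -5.4394 -7.0044] 19.313101692309193 [ 0.     -0.0005 -0.0005]
0.45 [ 1.9712 -6.8362 -8.4831] 19.375850486946934 [ 0.0001 -0.001  -0.0006]
0.6 [ 1.8907 -9.3669 -8.2526] 19.32773173234668 [ 0.0002 -0.0016 -0.0006]
0.75 [  2.1358 -12.3451  -7.7516] 19.89995144974126 [ 0.0002 -0.002  -0.0005]
0.9 [  0.2612 -13.6384  -7.254 ] 19.65747702047081 [ 0.0003 -0.0023 -0.0003]
1.05 [ -0.1082 -16.3687  -4.8831] 19.144489584468342 [ 0.0003 -0.0025 -0.0002]
1.2 [ -1.9939 -15.6748  -2.2041] 19.257471578034586 [ 0.0003 -0.0025 -0.0001]
1.35 [ -3.4724 -15.8087   1.6894] 19.33915858568618 [ 0.0004 -0.0025  0.    ]
1.5 [ -2.9521 -16.1651   3.7845] 19.19671408103707 [ 0.0003 -0.0025  0.0001]
10.2333
```

```bash
python3 - <<'E'
from h import *
p=np.array(arc(1.57));p[2]-=.006
print(movel(p,v=.04,until_force=25),get_ft_force(),get_tcp_pos(),np.array(arc(1.56)),get_grip_width()*88)
wait(.3);print(get_ft_force(),get_time())
b=read_camera("side")[60:240,240:420,::-1];cv2.imwrite("pics/d.png",cv2.resize(b,None,fx=3,fy=3,interpolation=cv2.INTER_CUBIC))
E
```

```text
True [-2.9805 -3.0715 10.0348] [ 0.4978 -0.0735  0.0584] [ 0.4975 -0.0707  0.0592] 19.18095478189722
[-2.037  -2.5846  6.8299] 10.9917
```

View pics/d.png

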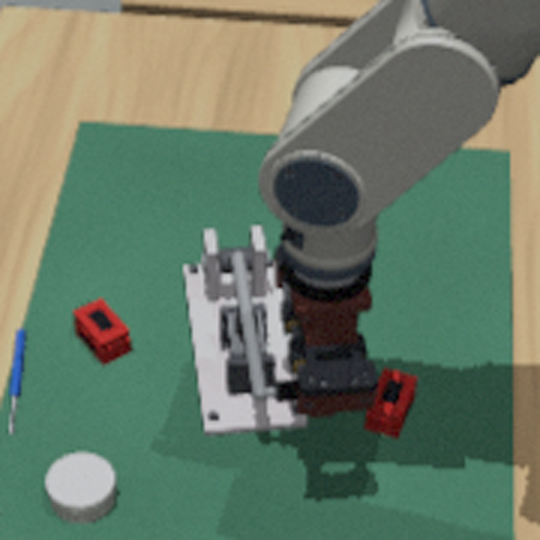

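The lever is nearly level over the nest, but whether it has reached the stop is unclear. I'll press on a little further with a force guard.

```bash
python3 - <<'E'
from h import *
p=get_tcp_pos().copy()
for i in range(5):
    p[2]-=.002
    r=movel(p,v=.02,until_force=40);print(r,get_ft_force(),get_tcp_pos(),get_grip_width()*88)
    if r or get_ft_force()[2]>30:break
wait(.2);print(get_time(),get_ft_force())
E
```

```text
False [-6.8779  3.1981 20.0139] [ 0.4979 -0.0735  0.0579] 19.55915833940065
False [-8.4552  3.5343 27.9601] [ 0.4981 -0.0734  0.0566] 19.2329651882713
False [-9.6802  4.5959 32.4689] [ 0.4981 -0.0734  0.0549] 19.136014797036786
11.9917 [-9.8265  4.3645 31.7128]
```

```bash
sed -i 's/^PT,PA=.*/PT,PA=np.array([.5735,-.158]),-1.350/' h.py; python3 - <<'E'
from h import *
for a in np.linspace(1.5,0,11):
    movel(arc(a),v=.10)
    print(round(a,2),get_ft_force(),get_grip_width()*88)
p=np.array(arc(-.03));movel(p,v=.05,until_force=15);print(get_ft_force(),get_tcp_pos(),get_time())
b=read_camera("side")[60:240,240:420,::-1];c=read_camera("top")[150:270,330:510,::-1]
cv2.imwrite("pics/e.png",np.vstack([cv2.resize(i,None,fx=2,fy=2,interpolation=cv2.INTER_CUBIC) for i in(b,c)])[:600])
E
```

```text
1.5 [-4.539  -8.4405  4.4658] 19.19639803236688
1.35 [ -2.7158 -12.706    0.7516] 19.010265237966802
1.2 [ -1.5959 -15.8268  -1.5246] 19.607648543127482
1.05 [  1.1299 -19.2414  -9.0327] 19.156951050032866
0.9 [  3.8154 -22.2494 -16.4429] 19.5692272504914
0.75 [  7.2897 -20.8535 -22.9104] 18.89867786354925
0.6 [  9.0308 -16.962  -25.2524] 19.57244052103352
0.45 [ 10.4382 -11.4139 -26.9404] 19.520270996292723
0.3 [ 10.9714  -6.4558 -26.7782] 19.606789599268176
0.15 [  9.6763  -2.0637 -25.0361] 19.26941109877165
0.0 [  7.8722  -0.1878 -20.6906] 19.411510220180624
[0.1133 6.1394 6.6205] [ 0.5461 -0.2864  0.2352] 17.0333
```

View pics/e.png

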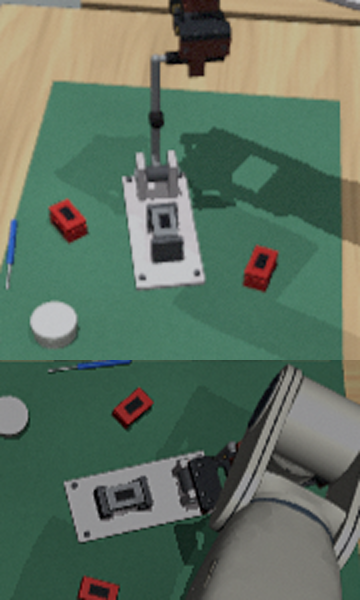

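The lever is upright with the gripper still on it, and the cover sits down in the nest with its window at top pixel (392,217). I'll let go, then take the unit.

```bash
python3 - <<'E'
from h import *
print("window",ray("top",(391.7,217.2),.058))
command_gripper(.7);movel(np.array(get_tcp_pos())+[0,0,.09],v=.15)
q=quat(PA+np.pi/2)
move_pose(press(-.02,0,.33),q)
movel(press(0,0,.16),v=.2)
i=read_camera("top");cv2.imwrite("pics/f.png",i[:,:,::-1])
movel(press(0,0,.075),v=.15,until_force=8)
print(get_ft_force(),get_tcp_pos(),get_time())
print(movel(press(0,0,.033),v=.06,until_force=6),get_tcp_pos(),get_ft_force())
command_gripper(0);print(get_grip_width()*88,get_ft_force(),get_finger_force(),get_time())
E
```

```text
window [ 0.5721 -0.1554  0.058 ]
[ 0.3913 -0.2636 -0.0849] [ 0.5741 -0.1581  0.0757] 21.6667
False [ 0.5737 -0.1581  0.033 ] [-0.377  -0.2242  0.5392]
33.97198260373715 [ 0.2919 -0.3183  2.5281] 30.000384002923965 23.0583
```

```bash
python3 - <<'E'
from h import *
p=np.array(get_tcp_pos())
movel(p+[0,0,.02],v=.06);movel(p+[0,0,.11],v=.15);print(get_grip_width()*88)
j1=np.arctan2(.10,.54);h=j1+.785
move_pose([.54,.10,.12],quat(h))
movel([.54,.10,.015],v=.15)
print(movel([.54,.10,.0015],v=.03,until_force=4),get_tcp_pos(),get_ft_force())
command_gripper(.75);wait(.2);print(get_finger_force(),get_time())
movel([.54,.10,.16],v=.2)
i=read_camera("side")[180:300,220:400,::-1]
move_pose([.54,.10,.16],quat(h-np.pi/2))
cv2.imwrite("pics/g.png",np.hstack([cv2.resize(k,None,fx=2.2,fy=2.2,interpolation=cv2.INTER_CUBIC) for k in(i,read_camera("side")[180:300,220:400,::-1])]));print(get_time(),pix("side",[.54,.10,.028])-[220,180])
E
```

```text
33.95903111779564
True [0.5403 0.1001 0.003 ] [-0.8313  0.682   3.1711]
0.0 27.4833
29.9167 [104.4399  70.2278]
```

View pics/g.png

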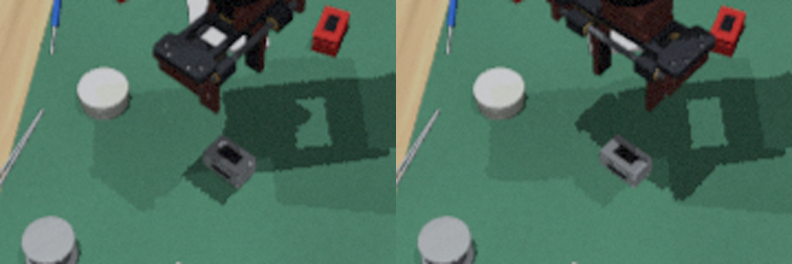

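The unit stands upright on the mat at crop pixel (104,72), as predicted. Next I regrip it by its ends and place it.

```bash
python3 - <<'E'
from h import *
command_gripper(1.0)
movel([.54,.10,.05],v=.2);print(movel([.54,.10,.004],v=.08,until_force=6))
command_gripper(0);print(get_grip_width()*88,get_tcp_pos(),get_finger_force())
movel([.54,.10,.12],v=.15)
move_pose([*ET,.12],quat(EA));print(get_grip_width()*88,get_joint_pos())
movel([*ET,.03],v=.12)
print(movel([*ET,.0135],v=.025,until_force=4),get_tcp_pos(),get_ft_force(),get_time())
cv2.imwrite("pics/h1.png",read_camera("side")[:,:,::-1])
i=read_camera("side")[270:390,220:400,::-1];k=read_camera("top")[180:300,150:330,::-1]
cv2.imwrite("pics/h.png",np.hstack([cv2.resize(k,None,fx=2.2,fy=2.2,interpolation=cv2.INTER_CUBIC) for k in(i,k)]))
E
```

```text
False
56.031655157824005 [0.5402 0.1    0.0042] 30.000599920749664
55.84567735481003 [ 0.4944  0.542   1.7114 -0.0005  0.8903  0.7384]
True [0.5382 0.3043 0.016 ] [-1.0154 -0.0263  4.1976] 35.7083
```

View pics/h.png

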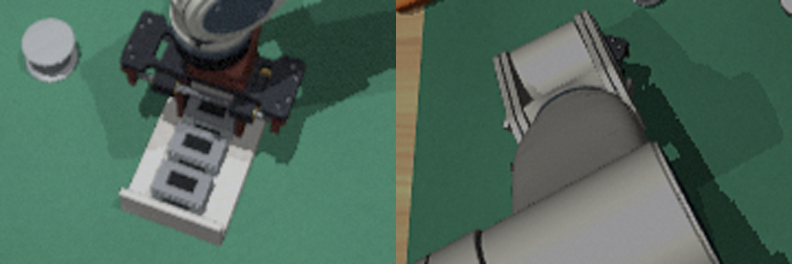

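The unit touches the rack floor, in line with the others. I'll release, retreat and check.

```bash
python3 - <<'E'
from h import *
command_gripper(.8);wait(.2)
movel([*ET,.15],v=.15);move_pose([.35,.05,.3],quat(0));print(get_time())
i=read_camera("side")
i=i[290:380,260:360,::-1];k=read_camera("top")[190:260,190:270,::-1]
cv2.imwrite("pics/i.png",np.hstack([cv2.resize(k,(400,360),interpolation=cv2.INTER_CUBIC) for k in(i,k)]))
for n,o,f in(("side",(260,290),(4,4)),("top",(190,190),(5,5.14))):
    q=(pix(n,[*ET,.040])-o)*f;print(n,q)
E
```

```text
38.875
side [225.5834 116.2682]
top [259.7081 202.3452]
```

View pics/i.png

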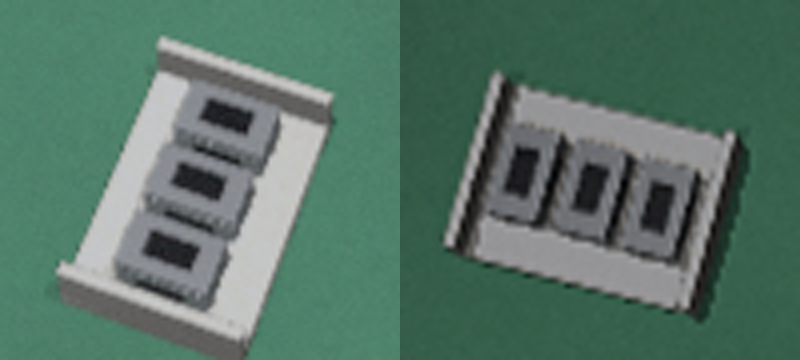

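All three units are evenly spaced, square and at the same height: the windows are at (227,116), (199,181) and (171,250) in the side view. Handing in.

```bash
python3 -c "
from station import *
print(job_done(),get_time())"
```

```text
the job is handed in; nothing more can be done
the job is handed in; nothing more can be done
```

I pressed the cover shut, eased the lever back upright, set the unit down on the mat and regripped it by its ends. It now stands in the rack's empty place, in line and square with the finished units in the final pictures, and I handed the job in at about 39 s; no verdict was returned.

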